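# Switch off the dye-bath controller and press its battery pack home

### The arm

A 7-joint arm with a two-finger parallel gripper is mounted at the origin on a cart in front of the work surface, level with it; the furniture and walls round the work are solid. World frame = base frame: x ahead of the robot, y to its left, z up, the work surface at z = 0. Lengths are in mm, angles in degrees, forces in N, time in s.
With the tool pointing down it reaches from about 350 to 900 mm from the base axis. Payload 8.1 kg.
Tool frame: the origin (TCP) lies at the very end of the fingers, on their centre line; the grasp point (between the pads) lies 19 mm behind it; z points along the fingers, y is the line along which they close (so a half turn about z gives the same grasp; the last joint's range is limited). The gripper opens to 92 mm and grips with 3 to 60 N. Pads are 19 mm wide; open, the fingers measure 130 mm over their backs; the gripper's body (75 mm by 190 mm) begins 47 mm behind the grasp point.
Start: joints at [70.439, 24.895, 1.432, 90.138, -0.665, 64.973, -4.303], TCP at [147.81, -607.284, 226.742] pointing down, gripper open.
Joint ranges: [-149.89, 149.89], [-25.12, 119.58], [-72.63, 75.52], [4.76, 147.25], [-75.54, 255.54], [6.69, 114.76], [-157.13, 157.13]. Speed limits (degrees/s): [127.2, 127.2, 172.46, 172.46, 180, 180, 180].

### API

Orientations are given as [roll, pitch, yaw] about the fixed x, y, z axes, in that order (R = Rz(yaw) Ry(pitch) Rx(roll)).
In Python, from rig import manip gives the robot as it stands.
- The arm moves only by the shell command python3 -m crank 'ROWS' [FORCE]. ROWS is JSON, a list of rows, each a list of 7 numbers: the turn, a rotation vector about the tool's x, y, z in degrees, then the shift along the tool's x, y, z in cm, then the finger opening in cm, from 0 to 9.18. In form: [[ax, ay, az, x, y, z, gripper], ...]. A call has 1 to 8 rows; each row shifts and turns the commanded pose from where the row before left it, along the tool's axes as they then stand; what a row does not reach is not made up. A row lasts 1/10 s, in which the tool goes at most 50 mm and 8.59 degrees, less where a joint would pass 70% of its speed; a pose out of reach is approached as far as the arm can. A call is refused whole if a number of a shift passes 5 or a number of a turn 8.59, either way. A call with a gripper value outside its range is refused whole. The fingers move at their own pace and stop on an object; FORCE is the grip in N (left out, the last holds). Time passes only in rows, so rows that do not move let the fingers close. It gives the time, the measured TCP pose, the force, the opening and the grip force at its end, in the units of the state.
- manip.get_state(): the state, without advancing time (a new reading comes with each control period).
- manip.camera(name): name is "scene" or "top"; returns the picture (384x512x3 uint8, red, green, blue); there is no depth.
- manip.camera_info(name): a dict with "fx", "fy", "cx", "cy" (pixels), "origin" and "rotation" of the camera in the world. Camera axes: x right, y down, z forward; pixel columns grow to the right and rows downward; lengths in mm; the calibration is good to about 2 mm. A picture is of the moment at which its call begins. camera_info takes no time and is no camera call.
- manip.hand_in(): hands the job in; it is judged then, once.
Trained networks look in the newest picture that a camera, given by its name, has taken for a name from the list of things; names that differ only in an ending like _2 or _b are one class to them, and where a whole thing is asked for, a point or a joint stands for the part that bears it (a point fixed in the world has none). Each returns a list of dicts, best first, with "score" (0 to 1); they miss things now and then, are a little off and sometimes report something else, mostly with a low value. They report only what shows in the picture. A call takes as long as a camera call. They do not tell look-alikes from the thing itself.
- manip.search_frame(query, camera): "point" ([column, row] in pixels, amid what is visible of it).
- manip.tip_of(query, camera): "point" ([column, row] in pixels: a listed point, or the origin of a listed thing).
The state is a dict: "time_s": time; "q": joint angles; "qvel": joint speeds; "joint_torque": joint torques, N m; "tcp_pos": TCP position; "eef_rot": TCP orientation; "force": force on the tool from outside, world axes, zero at the start; "torque": the same for the moment, N m; "finger_gap": opening from 0.0 (shut) to 1.0 (fully open); "finger_force": force on a finger pad.
Only numpy, scipy, OpenCV 4.12 (cv2) and the standard library are available. Lean on these libraries where they do the work, as an engineer would, in place of code of your own. Each camera call takes 0.05 s, during which the arm holds its last target. There are 200 camera calls.

### The job

Turn the knob on the sloping control box fully anticlockwise to its end stop. Then put the loose battery pack, contacts down, into the rectangular recess beside the knob and press it fully home, so that its top is flush with the panel; leave the two dye pots and the cup that stand loose nearby where they are.

Things in the scene. Friction and masses are not known exactly. Their poses are not given: they have to be found in the camera images.
- panel: Grey sloping panel of the fixed control box, 120 mm (x, up the slope) by 190 mm (y, to the left seen from the robot). Origin: middle of its surface, about 78 mm above the table; z is its outward normal. It slopes 0.61 rad (35 deg) from level, facing up and towards the robot. The recess lies in its +y half, the knob in its -y half; nothing else stands on it.
- recess (a point): Centre of the mouth of the rectangular recess, in the panel's surface, 45 mm along +y from the panel's middle; axes as the panel's. The recess is 63 mm along x by 43 mm along y, with plain walls square to the panel.
- carriage (a joint): Travel in m of the black contact carriage that fills the recess and on which the pack comes to sit. At 0 (start) its top is 22 mm below the panel. A push of about 8 N square to the panel slides it in, stiffly; it stays where it is left and stops hard at 0.014, its top then 36 mm below the panel.
- pack: Loose battery pack: black block 60 mm (x) by 40 mm (y) by 36 mm high, about 0.16 kg, standing top up on the table. Origin: centre of its underside, z up. Its lowest 4 mm are a foot 57 x 37 mm, 1.5 mm narrower on every side. Brass contacts below, grey inset on top. It fits the recess with its 60 mm side along the slope, 1.5 mm play each side, either way round (half a turn about z is the same).
- pack_top (a point): Centre of the battery pack's top face, 36 mm above its origin, axes as the pack's. On the untouched carriage the pack stands 14 mm proud of the panel; fully home its top is flush, so fingers cannot hold its sides all the way in: the last part has to be pushed on its top.
- heat_knob (a joint): Angle of the knob, rad: 0 at the anticlockwise end stop (looking down onto the panel), growing clockwise to 4.7. It stays where it is left (friction about 0.04 N m). At 0 the bar lies along the slope, white pointer line on its lower end. Disc of 44 mm diameter under the bar, on a round base of 68 mm.
- heat_knob_grip (a point): On the knob's axis (the panel's normal), 37 mm out from the panel: the height at which to grip; 92 mm across the panel from the recess centre. The frame turns with the knob: z is the panel's outward normal, x runs along the grip bar. The black bar is 42 mm long (x) and 14 mm wide (y) and reaches from 14 mm to 44 mm out from the panel.
- dye_pot_3: Bystander: small dye pot with black lid, 54 mm across, 44 mm high, standing on the table. Origin: centre of its underside.
- dye_pot_4: Bystander: dye pot with white lid, 60 mm across, 52 mm high, standing on the table. Origin: centre of its underside.
- cup_0: Bystander: clear plastic cup with a pinkish bottom, 70 mm across, 81 mm high, standing on the table. Origin: centre of its underside.
Not all that is in view belongs to the job. Leave any orange look-alike of the pack alone.

How it is judged (in metres and radians):
On the way, in this order (a step that is already met when the one before it is completed fails the run):
1. the knob is at its anticlockwise end stop while the pack is still out of the recess (value of joint heat_knob below 0.08 rad and distance between pack_top and recess above 0.05 m), for 0.1 s.
2. the pack is fully home in the recess, flush with the panel (z of pack_top in the frame of recess between -0.004 and 0.0025 m and x of pack_top in the frame of recess between -0.004 and 0.004 m and y of pack_top in the frame of recess between -0.004 and 0.004 m and angle between the z axis of pack and the z axis of recess, either way round below 0.06 rad and angle between the x axis of pack and the x axis of recess, either way round below 0.08 rad), for 0.2 s.
At the end, for the whole second after the job is handed in: The pack is in the recess with its top no more than 2.5 mm proud of the panel, centred within 4 mm and square within 0.06 rad (0.08 rad in yaw), at rest, and the knob is within 0.08 rad of its anticlockwise stop (all of step 2 and value of joint heat_knob below 0.08 rad and linear speed of pack below 0.01 m/s); the robot touches nothing.
It fails at once if the black-lidded dye pot is moved by more than 20 mm (distance of dye_pot_3 from where it was at the start of the episode above 0.02 m).
It fails at once if the white-lidded dye pot is moved by more than 20 mm (distance of dye_pot_4 from where it was at the start of the episode above 0.02 m).
It fails at once if the cup is moved by more than 20 mm (distance of cup_0 from where it was at the start of the episode above 0.02 m).
It also fails if it takes over 64 s, if anything falls off the work surface, if the arm or the gripper's body presses on something with over 40 N, if the wrist force passes 120 N, or if a joint passes its speed limit or range.

## Working session

There is one attempt and no reset: what is moved stays moved. The work goes in short steps, Python scripts to look and compute and a shell command to move; the robot and the scene stay as the last step left them, time stands still between calls to the robot, and variables do not carry over. Pictures are saved under pics/ and viewed, at most 10 in all, crops included, and the job is handed in when it is done.

```bash
ls; mkdir -p pics
python3 - <<'E'
from rig import manip
import cv2,json
s=manip.get_state();print(s)
for c in ("scene","top"):
    im=manip.camera(c);cv2.imwrite(f"pics/{c}0.png",im[:,:,::-1])
    i=manip.camera_info(c);print(c,i)
    for n in ("panel","recess","pack","pack_top","heat_knob_grip","heat_knob","dye_pot_3","dye_pot_4","cup_0"):
        for f in ("tip_of","search_frame"):
            try: print(n,f,[([round(float(v)) for v in d["point"]],round(d["score"],2)) for d in getattr(manip,f)(n,c)][:3])
            except Exception as e: print(n,f,e)
E
```

```text
pics
{'time_s': 0.0, 'q': array([70.43835779, 24.93471192,  1.43021649, 90.1907243 , -0.66369517,
       64.97263751, -4.30362955]), 'qvel': array([-0.01874603,  0.01942974, -0.05809589,  0.11011435, -0.05216246,
        0.04651479,  0.00498276]), 'joint_torque': array([-6.02515483e-04, -6.67847085e+01,  9.85206105e-01, -3.14452708e+01,
       -6.01675990e-02,  4.29487287e-02,  1.59928377e-04]), 'tcp_pos': array([ 147.66522992, -606.7677112 ,  225.952757  ]), 'eef_rot': array([-1.79910639e+02,  8.70206782e-03,  1.36793366e+01]), 'force': array([ 0.03265714, -0.09338384,  0.00502942]), 'torque': array([-0.00074686,  0.08005078, -0.05421867]), 'finger_force': 0.0, 'finger_gap': 0.9971101903269391}
scene {'fx': 499.474449987181, 'fy': 499.474449987181, 'cx': 249.45892746205786, 'cy': 190.188069316623, 'origin': array([ 214.8614548 , -708.58898224,  748.30174535]), 'rotation': array([-125.16643887,   -0.9126509 ,  -23.13591023])}
panel tip_of [([268, 182], 0.77)]
panel search_frame [([274, 190], 0.77)]
recess tip_of [([261, 174], 0.78)]
recess search_frame [([272, 192], 0.66)]
pack tip_o
[... 1220 characters left out ...]
me [([252, 236], 0.91), ([283, 266], 0.85)]
pack_top tip_of [([249, 233], 0.69), ([285, 262], 0.61)]
pack_top search_frame [([251, 236], 0.84), ([281, 263], 0.54)]
heat_knob_grip tip_of [([257, 189], 0.46)]
heat_knob_grip search_frame [([254, 186], 0.81), ([284, 264], 0.75)]
heat_knob tip_of it knows: cup, dye_pot, heat_knob_grip, pack, pack_top, panel, recess
heat_knob search_frame [([255, 185], 0.53), ([222, 175], 0.22)]
dye_pot_3 tip_of [([281, 142], 0.9), ([180, 219], 0.68)]
dye_pot_3 search_frame [([284, 137], 0.8)]
dye_pot_4 tip_of [([281, 142], 0.9), ([180, 219], 0.68)]
dye_pot_4 search_frame [([284, 137], 0.8)]
cup_0 tip_of [([162, 185], 0.98)]
cup_0 search_frame [([158, 179], 0.75)]
```

Run:
```python
import cv2
a=cv2.imread("pics/scene0.png");b=cv2.imread("pics/top0.png")
cv2.imwrite("pics/sc.png",cv2.resize(a[110:290,160:370],None,fx=3.5,fy=3.33,interpolation=cv2.INTER_CUBIC)) 
cv2.imwrite("pics/tc.png",cv2.resize(b[120:290,130:330],None,fx=3.5,fy=3.5,interpolation=cv2.INTER_CUBIC))
```

```text
(no output)
```

View pics/sc.png

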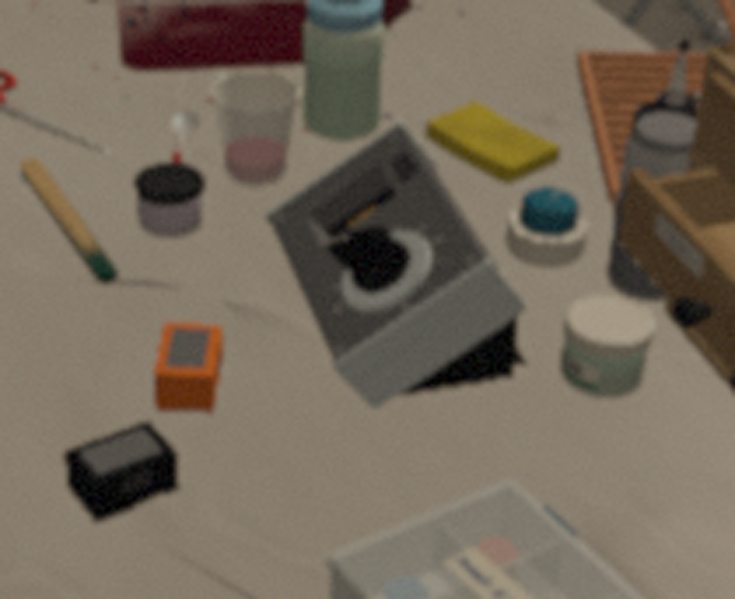

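View pics/tc.png

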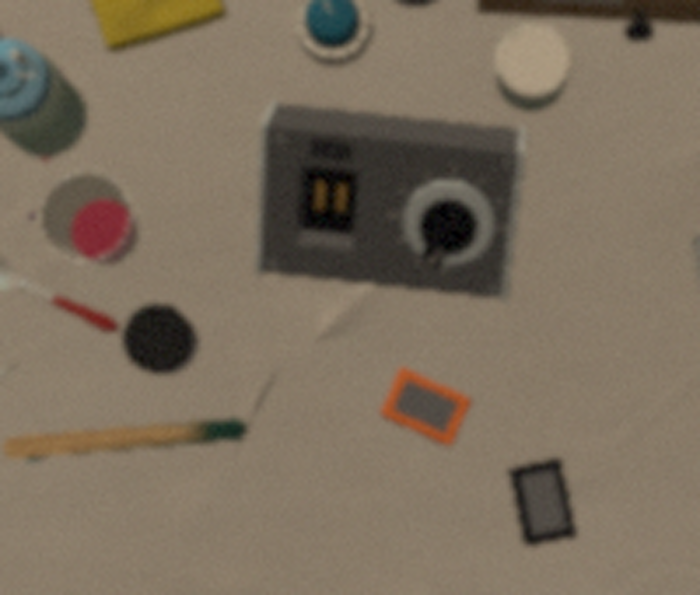

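Run:
```python
from rig import manip
import cv2,numpy as np
for c in ("scene","top"):
    m=np.mean([manip.camera(c).astype(float) for _ in range(8)],0)
    np.save(f"pics/{c}avg.npy",m)
    i=manip.get_state()["time_s"]
print(i)
a=np.load("pics/sceneavg.npy");b=np.load("pics/topavg.npy")
def crop(m,x,y,w,h,f,g):
    p=m[y:y+h,x:x+w,::-1]; p=255*(np.clip(p/255,0,1))**g
    return cv2.resize(p.astype(np.uint8),(w*f,h*f),interpolation=cv2.INTER_CUBIC)
A=crop(a,230,140,85,90,6,.6)   # scene panel
B=crop(b,200,145,82,62,6,.6)
C=crop(a,175,230,40,40,6,.6); D=crop(b,268,245,40,40,6,.6)
H=np.zeros((1200,1200,3),np.uint8)
cv2.imwrite("pics/A.png",A)
out=np.zeros((372+240,492,3),np.uint8);out[:372]=B;out[372:612,:240]=C;out[372:612,240:480]=D
out=out[:600]
out2=np.hstack([cv2.resize(A[:, :],(510,540)),np.zeros((540,1,3),np.uint8)])
cv2.imwrite("pics/B.png",out)
```

```text
2.6
```

View pics/A.png

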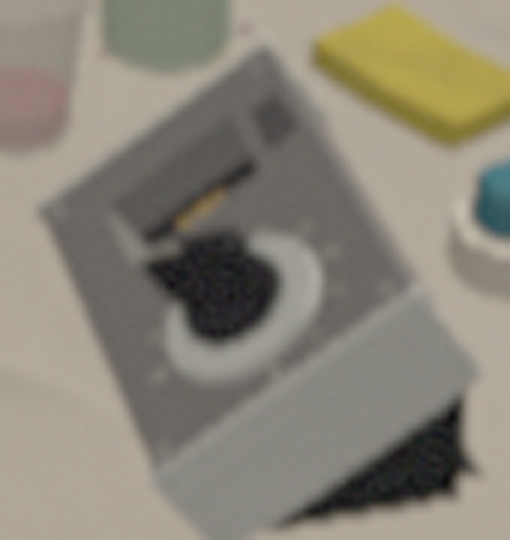

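View pics/B.png

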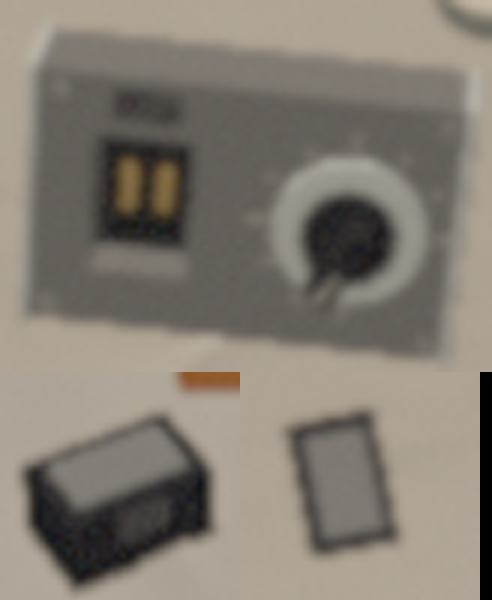

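```bash
cat > h.py <<'E'
import numpy as np
from scipy.spatial.transform import Rotation as R
from scipy.optimize import least_squares
from rig import manip
CI={c:manip.camera_info(c) for c in ("scene","top")}
def proj(c,P):
    i=CI[c];p=(np.atleast_2d(P)-i["origin"])@R.from_euler("xyz",i["rotation"],degrees=True).as_matrix()
    return np.c_[i["fx"]*p[:,0]/p[:,2]+i["cx"],i["fy"]*p[:,1]/p[:,2]+i["cy"]]
def Rp(yaw): return R.from_euler("z",yaw,degrees=True)*R.from_euler("y",-35,degrees=True)
E
python3 - <<'E'
from h import *
np.set_printoptions(precision=1,suppress=True)
px=lambda u,o:(np.array(u,float)+.5)/6-.5+np.array(o)
S,T=(230,140),(200,145)
L=[[-60,95,0],[60,95,0],[60,-95,0],[-60,-95,0]]
rc=[[31.5,66.5,0],[31.5,23.5,0],[-31.5,23.5,0],[-31.5,66.5,0]]
obs={"scene":(L+rc,px([(42,210),(265,45),(420,288),(158,470),(232,120),(258,165),(140,240),(112,212)],S)),
 "top":(L+rc,px([(27,312),(42,72),(467,120),(448,357),(103,138),(190,148),(186,278),(91,272)],T))}
def f(v): return np.concatenate([(proj(c,Rp(v[3]).apply(np.array(P,float))+v[:3])-o).ravel() for c,(P,o) in obs.items()])
r=least_squares(f,[700,150,78,0],loss="soft_l1");v=r.x;print("panel",v);print(f(v).reshape(-1,2))
for c in obs:
  g=least_squares(lambda w:(proj(c,Rp(w[2]).apply(np.array(obs[c][0],float))+[w[0],w[1],78])-obs[c][1]).ravel(),[v[0],v[1],0],loss="soft_l1").x;print(c,"only",g)
print("recess",Rp(v[3]).apply([0,45,0])+v[:3])
# knob
k=lambda th,z=44,r=21:Rp(v[3]).apply([-r*np.cos(th),-47+r*np.sin(th),z])+v[:3]
inv=lambda c,p:(p[0]+.5-{"scene":S,"top":T}[c][np.s_[0]])
for c,o,t in(("scene",S,(150,265)),("top",T,(320,300))):
  print(c,"tip obs",t)
  for d in range(0,271,30): print(d,((proj(c,k(np.radians(d)))[0]-o+.5)*6-.5))
  print("base c",((proj(c,k(0,14,0))[0]-o+.5)*6-.5))
C,D=(175,230),(268,245)
q=[[30,20,36],[30,-20,36],[-30,-20,36],[-30,20,36]]
po={"scene":(q+[[-28.5,-18.5,0],[28.5,-18.5,0]],px([(163,42),(208,95),(75,140),(27,98),(75,215),(210,158)],C)),
"top":(q,px([(50,58),(132,40),(155,165),(75,178)],D))}
def fp(w,cs=("scene","top"),z=None): return np.concatenate([(proj(c,R.from_euler("z",w[2],degrees=True).apply(np.array(po[c][0],float))+[w[0],w[1],w[3] if z is None else z])-po[c][1]).ravel() for c in cs])
w=least_squares(fp,[500,50,10,0]).x;print("pack x y yaw z",w);print(fp(w).reshape(-1,2))
for c in po: print(c,least_squares(lambda w:fp(w,(c,),0),[500,50,10]).x)
E
```

```text
panel [647.6 182.7  79.   -8. ]
[[-1.1 -0.2]
 [-0.4 -0.6]
 [-0.7  0.8]
 [-0.3  1.4]
 [-0.7 -0.7]
 [ 0.1  0.9]
 [-1.1  3.6]
 [-1.  -1.1]
 [-0.2  0.2]
 [-1.1 -1.6]
 [ 1.9 -2. ]
 [ 0.2  0.2]
 [-0.7 -1.2]
 [ 1.2 -1.1]
 [ 0.4 -0.9]
 [ 0.1 -1.6]]
scene only [650.5 185.1  -8.1]
top only [645.  183.2  -8. ]
recess [653.9 227.2  79. ]
scene tip obs (150, 265)
0 [142.6 277.9]
30 [141.1 258.4]
60 [151.8 235.7]
90 [171.8 215.6]
120 [195.9 203.5]
150 [217.9 202.4]
180 [231.9 212.8]
210 [234.  232.3]
240 [223.4 255.5]
270 [202.9 276.2]
base c [228.3 292.5]
top tip obs (320, 300)
0 [343.1 311.7]
30 [319.  303.2]
60 [302.4 284.9]
90 [297.8 261.8]
120 [306.5 239.8]
150 [326.3 225.1]
180 [351.9 221.6]
210 [376.3 230.3]
240 [392.9 248.9]
270 [397.2 272.2]
base c [351.6 237.7]
pack x y yaw z [432.6  74.4  10.1   1. ]
[[-0.  -2.1]
 [ 1.5 -0.6]
 [-1.4  2.1]
 [-2.1 -1.7]
 [-0.1  1.5]
 [ 0.7  1.2]
 [-1.2 -1.6]
 [ 0.  -1.8]
 [ 1.3  0.2]
 [-0.4  1.2]]
scene [433.5  75.7  10.8]
top [431.3  74.2   8.8]
```

```bash
cat >> h.py <<'E'
np.set_printoptions(precision=2,suppress=True)
P0=np.array([647.6,182.7,78.5]);YAW=-8.0
FL=R.from_euler("x",180,degrees=True)
def onpanel(x,y,z,th=0,P=None,yaw=None):
    """tool pose: TCP at panel coords, tool x along panel x turned th clockwise"""
    r=Rp(YAW if yaw is None else yaw); return r.apply([x,y,z])+(P0 if P is None else P), r*R.from_euler("z",-th,degrees=True)*FL
def pose():
    s=manip.get_state(); return s["tcp_pos"],R.from_euler("xyz",s["eef_rot"],degrees=True)
def plan(p,r,n=None):
    """constant row (turn deg, shift cm) and how many rows"""
    p0,r0=pose(); w=(r0.inv()*r).as_rotvec(degrees=True); d=r0.inv().apply(p-p0)
    n=n or max(1,int(np.ceil(max(np.abs(w).max()/8.4,np.linalg.norm(w)/8.5,np.linalg.norm(d)/47))))
    M=sum(R.from_rotvec(w*k/n,degrees=True).as_matrix() for k in range(n))
    print("n",n,"row turn",w/n,"shift cm",np.linalg.solve(M,d)/10,"| total turn",w,"shift cm",d/10)
E
python3 - <<'E'
from h import *
p,r=onpanel(0,-47,150,30); print(p); plan(p,r); plan(p,r,24)
E
```

```text
[555.86 148.13 201.37]
n 19 row turn [0.14 1.9  2.63] shift cm [ 1.33 -4.41  0.99] | total turn [ 2.63 36.09 50.02] shift cm [ 57.51 -63.75   2.54]
n 24 row turn [0.11 1.5  2.08] shift cm [ 1.04 -3.5   0.79] | total turn [ 2.63 36.09 50.02] shift cm [ 57.51 -63.75   2.54]
```

```bash
python3 -m crank '[[0,0,0,0,-4.5,-2,9.18],[0,0,0,0,-5,-2,9.18],[0,0,0,1,-4.8,-2,9.18],[0,0,0,1,-4.8,-2,9.18],[0,0,0,1,-4.8,0,9.18],[0,0,0,1,-4.8,0,9.18],[0,0,0,1,-4.8,0,9.18],[0,0,0,1,-4.8,0,9.18]]' 20
python3 - <<'E'
from h import *
p,r=onpanel(0,-47,150,30); plan(p,r)
E
```

```text
time_s: 3.4
tcp_pos: [116.3, -228.0, 303.0]
eef_rot: [180.0, 0.0, 13.7]
force: [1.5, -0.5, 0.8]
finger_gap: 1.004
finger_force: 0.0
n 13 row turn [0.21 2.77 3.85] shift cm [ 2.62 -3.47  1.9 ] | total turn [ 2.67 36.07 50.03] shift cm [ 51.6  -26.17  10.14]
```

```bash
python3 -m crank '[[0.2,2.8,3.8,2.6,-3.5,1.9,9.18],[0.2,2.8,3.8,2.6,-3.5,1.9,9.18],[0.2,2.8,3.8,2.6,-3.5,1.9,9.18],[0.2,2.8,3.8,2.6,-3.5,1.9,9.18],[0.2,2.8,3.8,2.6,-3.5,1.9,9.18],[0.2,2.8,3.8,2.6,-3.5,1.9,9.18],[0.2,2.8,3.8,2.6,-3.5,1.9,9.18]]'
python3 - <<'E'
from h import *
p,r=onpanel(0,-47,150,30); plan(p,r)
E
```

```text
time_s: 4.1
tcp_pos: [303.4, 24.2, 205.1]
eef_rot: [-173.9, -18.7, -14.3]
force: [1.6, -0.5, 0.1]
finger_gap: 0.998
finger_force: 0.0
n 6 row turn [0.17 2.73 3.88] shift cm [ 2.65 -3.42  1.92] | total turn [ 1.05 16.38 23.29] shift cm [ 20.15 -17.38   9.1 ]
```

```bash
python3 -m crank '[[0.2,2.7,3.9,2.6,-3.4,1.9,6],[0.2,2.7,3.9,2.6,-3.4,1.9,6],[0.2,2.7,3.9,2.6,-3.4,1.9,6],[0.2,2.7,3.9,2.6,-3.4,1.9,6],[0.2,2.7,3.9,2.7,-3.4,1.9,6],[0.2,2.7,3.9,2.7,-3.4,1.9,6],[0,0,0,0,0,0,6]]'
python3 - <<'E'
from h import *
p,r=onpanel(0,-47,70,30); plan(p,r)
E
```

```text
time_s: 4.8
tcp_pos: [379.2, 58.5, 189.6]
eef_rot: [-173.5, -21.0, -26.0]
force: [-0.5, 1.0, -0.0]
finger_gap: 0.653
finger_force: 0.0
n 6 row turn [0.88 1.99 2.21] shift cm [ 1.77 -2.76  2.41] | total turn [ 5.29 11.95 13.23] shift cm [ 13.31 -15.86  12.75]
```

Run:
```python
from h import *
print(manip.get_state()["q"]); p,r=onpanel(0,-47,110,30); plan(p,r,8)
```

```text
[  52.63   -6.08  -71.27  135.88    9.56   26.85 -142.08]
n 8 row turn [0.66 1.49 1.65] shift cm [ 1.25 -2.05  1.32] | total turn [ 5.29 11.95 13.23] shift cm [ 12.45 -15.59   8.86]
```

Run:
```python
from h import *
plan(np.array([116.3,-228,303]),R.from_euler("xyz",[180,0,13.7],degrees=True),8)
```

```text
n 8 row turn [ 0.14 -2.79 -4.75] shift cm [-2.45  4.03 -2.16] | total turn [  1.1  -22.35 -37.97] shift cm [ -6.29  35.38 -18.69]
```

```bash
python3 -m crank '[[0.1,-2.8,-4.8,-2.4,4,-2.2,6],[0.1,-2.8,-4.8,-2.4,4,-2.2,6],[0.1,-2.8,-4.8,-2.4,4,-2.2,6],[0.1,-2.8,-4.8,-2.4,4,-2.2,6],[0.1,-2.8,-4.8,-2.4,4,-2.2,6],[0.1,-2.8,-4.8,-2.4,4,-2.2,6],[0.1,-2.8,-4.8,-2.4,4,-2.2,6],[0.1,-2.8,-4.8,-2.4,4,-2.2,6]]'
python3 - <<'E'
from h import *
print(manip.get_state()["q"]);plan(np.array([200,-450,300]),R.from_euler("xyz",[180,0,13.7],degrees=True))
E
```

```text
time_s: 5.6
tcp_pos: [145.2, -175.7, 289.6]
eef_rot: [178.0, -2.1, 8.3]
force: [2.9, 0.8, -0.3]
finger_gap: 0.649
finger_force: 0.0
[ 28.44 -22.44   5.17 129.69   2.24  69.81 -49.15]
n 6 row turn [ 0.35 -0.33 -0.9 ] shift cm [ 0.06  4.67 -0.07] | total turn [ 2.1  -1.96 -5.4 ] shift cm [ 1.48 27.95 -0.01]
```

Run:
```python
from h import *
plan(np.array([340,-330,300]),R.from_euler("xyz",[180,0,65],degrees=True),8)
```

```text
n 8 row turn [ 0.36 -0.11 -7.09] shift cm [ 1.03  3.07 -0.04] | total turn [  2.86  -0.89 -56.69] shift cm [17.06 18.09  0.21]
```

```bash
python3 -m crank '[[0.4,-0.1,-7.1,1,3,0,6],[0.4,-0.1,-7.1,1,3,0,6],[0.4,-0.1,-7.1,1,3,0,6],[0.4,-0.1,-7.1,1,3,0,6],[0.4,-0.1,-7.1,1,3,0,6],[0.4,-0.1,-7.1,1,3,0,6],[0.4,-0.1,-7.1,1,3,0,6],[0.4,-0.1,-7.1,1,3,0,6]]'
python3 - <<'E'
from h import *
print(manip.get_state()["q"]);plan(np.array([480,0,300]),R.from_euler("xyz",[180,0,120],degrees=True),8)
E
```

```text
time_s: 6.4
tcp_pos: [337.2, -328.5, 295.8]
eef_rot: [-179.9, -0.3, 65.2]
force: [-0.1, -0.5, -0.0]
finger_gap: 0.653
finger_force: 0.0
[ 18.62   6.77  21.85 105.75  -2.93  68.19  16.6 ]
n 8 row turn [-0.   -0.04 -6.85] shift cm [ 4.29  1.79 -0.04] | total turn [ -0.01  -0.3  -54.83] shift cm [35.81 -0.84 -0.26]
```

```bash
python3 -m crank '[[0,0,-6.8,4.3,1.8,0,6],[0,0,-6.8,4.3,1.8,0,6],[0,0,-6.8,4.3,1.8,0,6],[0,0,-6.8,4.3,1.8,0,6],[0,0,-6.8,4.3,1.8,0,6],[0,0,-6.8,4.3,1.8,0,6],[0,0,-6.8,4.3,1.8,0,6],[0,0,-6.8,4.3,1.8,0,6]]'
python3 - <<'E'
from h import *
print(manip.get_state()["q"]);p,r=onpanel(0,-47,120,30+180);plan(p,r,8)
E
```

```text
time_s: 7.2
tcp_pos: [483.2, 1.7, 295.5]
eef_rot: [-180.0, -0.5, 119.6]
force: [0.7, 0.3, 0.1]
finger_gap: 0.653
finger_force: 0.0
[ -6.02   8.7   -0.23 102.89  -0.41  68.62  23.51]
n 8 row turn [-2.89 -3.37 -2.72] shift cm [1.01 1.76 1.61] | total turn [-23.14 -26.95 -21.78] shift cm [ 8.   14.92 11.93]
```

```bash
python3 -m crank '[[-2.9,-3.4,-2.7,1,1.8,1.6,6],[-2.9,-3.4,-2.7,1,1.8,1.6,6],[-2.9,-3.4,-2.7,1,1.8,1.6,6],[-2.9,-3.4,-2.7,1,1.8,1.6,6],[-2.9,-3.4,-2.7,1,1.8,1.6,6],[-2.9,-3.4,-2.7,1,1.8,1.6,6],[-2.9,-3.4,-2.7,1,1.8,1.6,6],[-2.9,-3.4,-2.7,1,1.8,1.6,6]]'
python3 - <<'E'
from h import *
print(manip.get_state()["q"]);p,r=onpanel(0,-47,60,30+180);plan(p,r)
import cv2
b=manip.camera("top");a=manip.camera("scene")
z=lambda m,x,y:cv2.resize(m[y:y+100,x:x+100,::-1],None,fx=4,fy=4,interpolation=cv2.INTER_CUBIC)
cv2.imwrite("pics/k1.png",np.hstack([z(a,210,130),z(b,200,140)]))
E
```

```text
time_s: 8.0
tcp_pos: [573.6, 134.6, 180.7]
eef_rot: [161.7, 29.2, 135.7]
force: [1.2, 0.2, 0.3]
finger_gap: 0.652
finger_force: 0.0
[-33.49  13.25   1.37 126.68  59.5   25.55 -33.38]
n 2 row turn [-0.78 -0.14 -0.55] shift cm [0.44 0.43 3.09] | total turn [-1.56 -0.29 -1.1 ] shift cm [0.88 0.89 6.17]
```

View pics/k1.png

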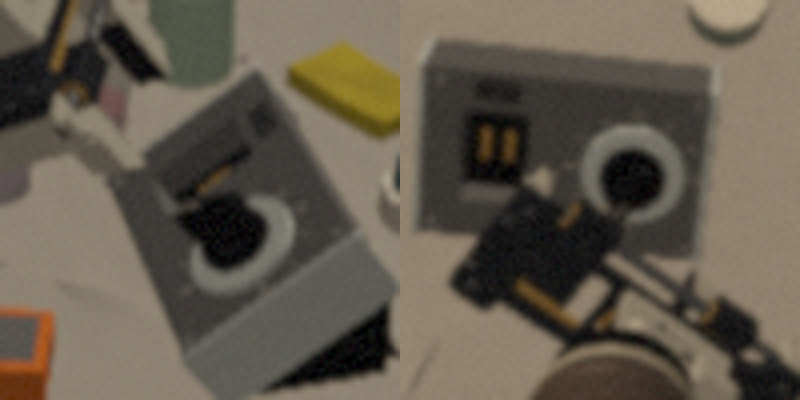

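```bash
python3 -m crank '[[-0.8,-0.1,-0.5,0.4,0.4,3,6],[-0.8,-0.2,-0.6,0.4,0.4,3,6],[0,0,0,0,0,0,6]]'
python3 - <<'E'
from h import *
print(manip.get_state()["q"]);p,r=onpanel(0,-47,19,30+180);plan(p,r,3)
E
```

```text
time_s: 8.4
tcp_pos: [607.6, 137.1, 128.2]
eef_rot: [160.9, 29.8, 136.6]
force: [-0.4, 0.9, 0.2]
finger_gap: 0.65
finger_force: 0.0
[-35.65  20.94   7.05 127.06  79.04  18.61 -51.75]
n 3 row turn [-0.12  0.03 -0.06] shift cm [0.1  0.09 1.36] | total turn [-0.35  0.09 -0.19] shift cm [0.31 0.28 4.08]
```

```bash
python3 -m crank '[[-0.1,0,-0.1,0.1,0.1,1.4,6],[-0.1,0,-0.1,0.1,0.1,1.4,6],[-0.1,0,0,0.1,0.1,1.3,6],[0,0,0,0,0,0,6]]'
python3 - <<'E'
from h import *
print(manip.get_state()["q"]);p,r=onpanel(0,-47,19,30+180);plan(p,r,1)
E
```

```text
time_s: 8.8
tcp_pos: [631.1, 138.4, 96.6]
eef_rot: [160.5, 29.9, 136.6]
force: [0.0, -0.1, 0.8]
finger_gap: 0.657
finger_force: 0.0
[-34.3   25.9    7.4  125.9   93.05  16.88 -65.37]
n 1 row turn [ 0.1   0.21 -0.16] shift cm [ 0.14 -0.18  0.16] | total turn [ 0.1   0.21 -0.16] shift cm [ 0.14 -0.18  0.16]
```

Close gently, watching the force for lateral contact.

```bash
python3 -m crank '[[0,0,0,0,0,0.1,3],[0,0,0,0,0,0,1],[0,0,0,0,0,0,0.5],[0,0,0,0,0,0,0.5],[0,0,0,0,0,0,0.5],[0,0,0,0,0,0,0.5]]' 8
python3 - <<'E'
from h import *
s=manip.get_state();p,r=pose();print(s["force"],s["torque"],r.inv().apply(s["force"]),s["finger_force"],s["finger_gap"])
E
```

```text
time_s: 9.4
tcp_pos: [630.7, 139.7, 94.8]
eef_rot: [160.5, 29.9, 136.7]
force: [-3.9, -5.9, 2.0]
finger_gap: 0.18
finger_force: 3.3
[-3.95 -5.9   1.97] [-1.07  1.1  -0.9 ] [-2.   -6.22 -3.4 ] 3.293324187397957 0.1797978218172379
```

```bash
python3 -m crank '[[0,0,0,0,-0.15,0,0.5],[0,0,0,0,0,0,0.5],[0,0,0,0,0,0,0.5]]' 8
python3 - <<'E'
from h import *
s=manip.get_state();p,r=pose();print(s["torque"],r.inv().apply(s["force"]),r.inv().apply(s["torque"]),s["finger_force"],s["finger_gap"]*91.8)
E
```

```text
time_s: 9.7
tcp_pos: [630.3, 138.6, 94.5]
eef_rot: [160.4, 29.9, 136.7]
force: [-2.7, -2.0, 4.0]
finger_gap: 0.149
finger_force: 8.0
[-0.56  0.53 -0.47] [-1.5  -1.81 -4.68] [ 0.9  -0.    0.02] 8.003186658024788 13.67615041367082
```

```bash
python3 -m crank '[[0,0,0,0,-0.05,0,0.5],[0,0,-7,0,0,0,0.5],[0,0,-7,0,0,0,0.5],[0,0,-7,0,0,0,0.5]]' 15
python3 - <<'E'
from h import *
s=manip.get_state();p,r=pose();print(s["q"],r.inv().apply(s["force"]),r.inv().apply(s["torque"]),s["finger_force"],s["finger_gap"]*91.8)
x,y,z=(Rp(YAW).inv()*r*FL.inv()).as_euler("xyz",degrees=True);print("tool in panel",x,y,z-180)
E
```

```text
time_s: 10.1
tcp_pos: [630.5, 139.2, 94.6]
eef_rot: [173.7, 34.7, 161.3]
force: [1.0, -0.5, 2.1]
finger_gap: 0.149
finger_force: 15.0
[-36.88  26.2   10.77 126.33  95.58  15.21 -46.91] [-2.09 -0.06 -1.08] [0.28 0.11 0.04] 14.997296333312988 13.704334991394063
tool in panel -0.23138809039205435 0.21269102513230193 -8.772987043958835
```

```bash
python3 -m crank '[[0,0,-5,0,0,0,0.5],[0,0,-4,0,0,0,0.5],[0,0,-4,0,0,0,0.5],[0,0,0,0,0,0,0.5],[0,0,0,0,0,0,0.5]]' 15
python3 - <<'E'
from h import *
s=manip.get_state();p,r=pose();print(s["q"],r.inv().apply(s["force"]),r.inv().apply(s["torque"]),s["finger_force"],s["finger_gap"]*91.8)
x,y,z=(Rp(YAW).inv()*r*FL.inv()).as_euler("xyz",degrees=True);print("tool in panel",x,y,z-180,Rp(YAW).inv().apply(p-P0))
E
```

```text
time_s: 10.6
tcp_pos: [630.3, 139.5, 94.4]
eef_rot: [-177.5, 35.1, 176.7]
force: [2.2, -0.1, 0.1]
finger_gap: 0.16
finger_force: 15.4
[-38.7   26.35  13.14 126.49  96.25  14.13 -35.24] [-1.89  0.12  1.19] [-0.12  0.26  0.34] 15.384010506095365 14.648048209041017
tool in panel -0.1986753178219419 0.23479160349332892 -356.1638404878321 [  0.02 -45.19  19.45]
```

```bash
python3 -m crank '[[0,0,0,0,0,0,5],[0,0,0,0,0,0,5],[0,0,0,0,0,-2,6.5],[0,0,0,0,0,-4,6.5],[0,0,0,0,0,-4.5,6.5],[0,0,0,0,0,-4,6.5]]' 15
python3 - <<'E'
from h import *
print(manip.get_state()["q"])
plan(np.array([432.5,74.5,120]),R.from_euler("xyz",[180,0,190],degrees=True),8)
import cv2
a=manip.camera("scene");print([(d["point"],d["score"]) for d in manip.tip_of("pack","scene")])
cv2.imwrite("pics/k2.png",cv2.resize(a[130:230,210:320,::-1],None,fx=5,fy=5,interpolation=cv2.INTER_CUBIC))
E
```

```text
time_s: 11.2
tcp_pos: [550.2, 149.8, 207.5]
eef_rot: [-177.3, 35.1, 176.9]
force: [2.0, 0.3, 0.3]
finger_gap: 0.63
finger_force: 0.0
[-46.     8.68  11.51 128.72  55.48  26.22   3.71]
n 8 row turn [-0.83  4.33 -1.69] shift cm [ 1.82 -0.84  0.56] | total turn [ -6.63  34.65 -13.51] shift cm [14.31 -8.11  1.02]
[([195.4, 255.3], 0.73), ([213.6, 223.8], 0.72)]
```

View pics/k2.png

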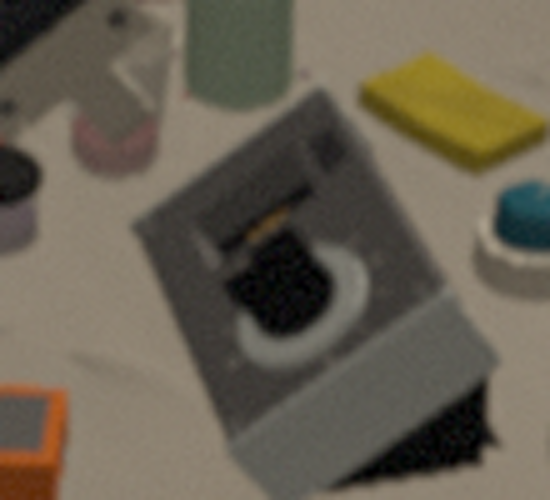

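```bash
python3 -m crank '[[-0.8,4.3,-1.7,1.8,-0.8,0.6,6.5],[-0.8,4.3,-1.7,1.8,-0.8,0.6,6.5],[-0.8,4.3,-1.7,1.8,-0.8,0.6,6.5],[-0.8,4.3,-1.7,1.8,-0.8,0.6,6.5],[-0.8,4.3,-1.7,1.8,-0.8,0.6,6.5],[-0.8,4.3,-1.7,1.8,-0.8,0.6,6.5],[-0.8,4.3,-1.7,1.8,-0.8,0.6,6.5],[-0.8,4.3,-1.7,1.8,-0.8,0.6,6.5]]'
python3 - <<'E'
from h import *
print(manip.get_state()["q"])
plan(np.array([432.5,74.5,60]),R.from_euler("xyz",[180,0,190],degrees=True))
E
```

```text
time_s: 12.1
tcp_pos: [438.7, 77.3, 116.6]
eef_rot: [-179.6, 0.7, -170.3]
force: [-1.1, 0.3, 0.4]
finger_gap: 0.705
finger_force: 0.0
[-14.01  16.3   -3.98 122.19   2.48  40.97  80.04]
n 2 row turn [-0.21  0.33 -0.14] shift cm [ 0.35 -0.07  2.82] | total turn [-0.42  0.67 -0.27] shift cm [ 0.72 -0.13  5.65]
```

```bash
python3 -m crank '[[-0.2,0.3,-0.1,0.35,-0.1,2.8,6.5],[-0.2,0.3,-0.1,0.35,0,2.8,6.5],[0,0,0,0,0,0,6.5]]'
python3 - <<'E'
from h import *
print(manip.get_state()["q"])
plan(np.array([432.5,74.5,19]),R.from_euler("xyz",[180,0,190],degrees=True),3)
E
```

```text
time_s: 12.4
tcp_pos: [430.9, 74.4, 58.4]
eef_rot: [-179.9, -0.1, -170.1]
force: [-0.9, -0.4, -0.7]
finger_gap: 0.706
finger_force: 0.0
[-13.76  21.8   -3.93 125.75   2.89  32.64  80.01]
n 3 row turn [-0.04 -0.03 -0.05] shift cm [-0.06 -0.    1.31] | total turn [-0.12 -0.1  -0.14] shift cm [-0.17 -0.01  3.94]
```

```bash
python3 -m crank '[[0,0,0,0,0,1.3,6.5],[0,0,0,-0.1,0,1.3,6.5],[0,0,0,0,0,1.3,6.5],[0,0,0,0,0,0,3.5],[0,0,0,0,0,0,3],[0,0,0,0,0,0,3],[0,0,0,0,0,0,3],[0,0,0,0,0,0,3]]' 15
python3 - <<'E'
from h import *
s=manip.get_state();p,r=pose();print(s["q"],r.inv().apply(s["force"]),r.inv().apply(s["torque"]),s["finger_gap"]*91.8)
E
```

```text
time_s: 13.2
tcp_pos: [435.1, 76.0, 23.2]
eef_rot: [-180.0, 0.4, -170.1]
force: [-0.9, -0.6, 7.9]
finger_gap: 0.434
finger_force: 15.0
[-14.2   25.78  -3.49 127.04   3.56  26.92  79.41] [ 0.92 -0.43 -7.89] [ 0.05  0.02 -0.02] 39.87530644426472
```

```bash
python3 -m crank '[[0,0,0,0,0,0,3],[0,0,0,0,0,-1.5,3],[0,0,0,0,0,-4,3],[0,0,0,0,0,-4.5,3],[0,0,0,0,0,0,3],[0,0,0,0,0,0,3]]' 25
python3 - <<'E'
from h import *
import cv2
s=manip.get_state();p,r=pose();print(s["q"],r.inv().apply(s["force"]),r.inv().apply(s["torque"]),s["finger_gap"]*91.8)
m=np.mean([manip.camera("scene").astype(float) for _ in range(5)],0)
n=np.mean([manip.camera("top").astype(float) for _ in range(2)],0)
for k,c,mm in((0,"scene",m),(1,"top",n)):
  u=proj(c,p)[0]; x,y=int(u[0])-32,int(u[1])-36; print(c,x,y)
  q=(255*np.clip(mm[y:y+72,x:x+64,::-1]/255,0,1)**.6).astype(np.uint8)
  if k==0: A=cv2.resize(q,None,fx=6,fy=6,interpolation=cv2.INTER_CUBIC)
  else: B=cv2.resize(q,None,fx=6,fy=6,interpolation=cv2.INTER_CUBIC)
cv2.imwrite("pics/g.png",np.hstack([A,B]))
E
```

```text
time_s: 13.8
tcp_pos: [434.5, 76.1, 123.4]
eef_rot: [-180.0, 0.4, -170.1]
force: [-1.1, -0.4, -3.3]
finger_gap: 0.435
finger_force: 25.0
[-13.31  15.49  -4.39 122.08   1.88  42.09  80.99] [ 1.18 -0.16  3.26] [-0.08 -0.14 -0.02] 39.94061662775844
scene 160 175
top 254 225
```

View pics/g.png

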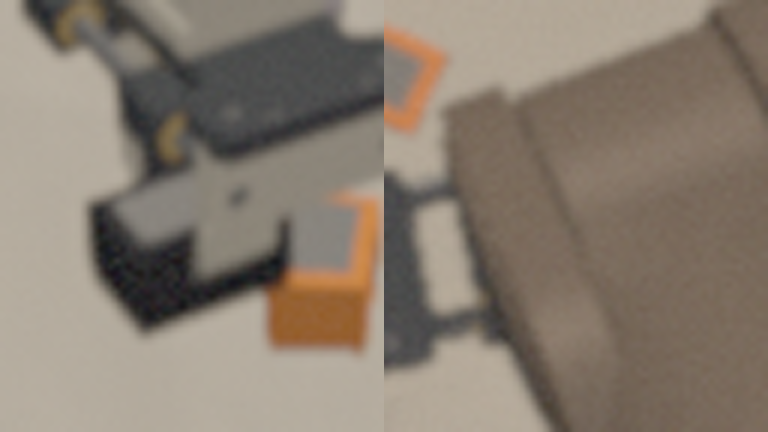

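Run:
```python
from h import *
p,r=pose(); o=np.array([160,175])
obs=(np.array([(92,205),(145,332),(98,272),(288,272)],float)+.5)/6-.5+o
L=np.array([[-30,20,36],[-28.5,-18.5,0],[-30,20,4],[30,-20,4]],float)
def f(w): return (proj("scene",R.from_euler("z",w[3],degrees=True).apply(L)+p+w[:3])-obs).ravel()
g=least_squares(lambda w:np.r_[f(w),w[1]/1.5,(w[3]-10)/1.5,(w[2]+22)/3],[0,0,-22,10]);w=g.x
print("pack origin - tcp (world)",w,f(w).reshape(-1,2), "in tool",r.inv().apply(w[:3]))
P,q=onpanel(0,45+1.8,70,180);print(P);plan(P,q,8)
```

```text
pack origin - tcp (world) [ -0.52   0.13 -22.93  10.12] [[-1.26 -1.43]
 [ 0.35  1.17]
 [-1.16 -0.23]
 [ 2.13  0.37]] in tool [ 0.55  0.23 22.93]
[614.35 234.63 135.84]
n 8 row turn [ 0.68 -4.32  2.17] shift cm [-2.35  1.9   0.43] | total turn [  5.45 -34.55  17.38] shift cm [-20.57  12.51  -1.39]
```

```bash
python3 -m crank '[[0.7,-4.3,2.2,-2.3,1.9,0,3],[0.7,-4.3,2.2,-2.3,1.9,0,3],[0.7,-4.3,2.2,-2.3,1.9,0,3],[0.7,-4.3,2.2,-2.3,1.9,0.1,3],[0.7,-4.3,2.2,-2.3,1.9,0.1,3],[0.7,-4.3,2.2,-2.3,1.9,0.1,3],[0.7,-4.3,2.2,-2.3,1.9,0.1,3],[0.7,-4.3,2.2,-2.3,1.9,0.1,3]]'
python3 - <<'E'
from h import *
print(manip.get_state()["q"])
P,q=onpanel(1.8,46.8,50,180);plan(P,q)
E
```

```text
time_s: 14.95
tcp_pos: [604.7, 235.6, 163.4]
eef_rot: [-179.9, 35.1, 171.7]
force: [0.5, -0.6, -2.7]
finger_gap: 0.431
finger_force: 25.0
[-62.08  22.07  27.94 120.94  46.68  20.2    1.96]
n 2 row turn [-0.1   0.06 -0.11] shift cm [0.31 0.02 2.41] | total turn [-0.21  0.11 -0.22] shift cm [0.62 0.05 4.82]
```

```bash
python3 -m crank '[[-0.1,0.1,-0.1,0.3,0,2.4,3],[-0.1,0,-0.1,0.3,0,2.4,3],[0,0,0,0,0,0,3],[0,0,0,0,0,0,3]]'
python3 - <<'E'
from h import *
print(manip.get_state()["q"])
P,q=onpanel(1.8,46.8,28,180);plan(P,q)
E
```

```text
time_s: 15.35
tcp_pos: [626.3, 231.0, 120.1]
eef_rot: [-179.8, 34.8, 172.1]
force: [-0.6, -0.4, -2.2]
finger_gap: 0.437
finger_force: 25.0
[-60.95  28.28  30.6  120.94  49.29  12.98  -0.92]
n 1 row turn [-0.11 -0.17  0.07] shift cm [-0.08  0.2   2.2 ] | total turn [-0.11 -0.17  0.07] shift cm [-0.08  0.2   2.2 ]
```

```bash
python3 -m crank '[[-0.1,-0.1,0,0,0.1,0.8,3],[0,-0.1,0,-0.1,0.1,0.8,3],[0,0,0,0,0,0.6,3],[0,0,0,0,0,0,3]]'
python3 - <<'E'
from h import *
s=manip.get_state();p,r=pose();print(s["q"],r.inv().apply(s["force"]),r.inv().apply(s["torque"]))
print("panel",Rp(YAW).inv().apply(p-P0))
P,q=onpanel(1.8,46.8,15,180);plan(P,q)
E
```

```text
time_s: 15.75
tcp_pos: [640.7, 231.3, 102.8]
eef_rot: [179.9, 35.1, 172.0]
force: [-0.3, 0.9, -2.5]
finger_gap: 0.434
finger_force: 25.0
[-60.57  31.35  31.99 120.27  51.02   9.8   -3.06] [1.8  0.81 1.81] [-0.07  0.73  0.05]
panel [ 2.8  47.16 27.69]
n 1 row turn [0.07 0.07 0.02] shift cm [ 0.1  -0.04  1.27] | total turn [0.07 0.07 0.02] shift cm [ 0.1  -0.04  1.27]
```

```bash
python3 -m crank '[[0,0,0,0.1,0,0.4,3],[0,0,0,0,0,0.4,3],[0,0,0,0,0,0.4,3],[0,0,0,0,0,0,3]]'
python3 - <<'E'
from h import *
s=manip.get_state();p,r=pose();print(s["q"],r.inv().apply(s["force"]),r.inv().apply(s["torque"]))
print("panel",Rp(YAW).inv().apply(p-P0))
P,q=onpanel(1.8,46.8,10,180);plan(P,q)
E
```

```text
time_s: 16.15
tcp_pos: [646.5, 230.7, 92.4]
eef_rot: [179.9, 35.1, 172.0]
force: [-0.6, -0.5, -2.1]
finger_gap: 0.431
finger_force: 25.0
[-60.17  32.91  32.33 120.01  53.06   8.33  -5.33] [ 1.59 -0.57  1.43] [-0.13  0.82  0.1 ]
panel [ 1.64 47.34 15.88]
n 1 row turn [0.08 0.07 0.03] shift cm [-0.02 -0.05  0.59] | total turn [0.08 0.07 0.03] shift cm [-0.02 -0.05  0.59]
```

```bash
python3 -m crank '[[0,0,0,0,0,0.35,3],[0,0,0,0,0,0.35,3],[0,0,0,0,0,0,3]]'
python3 - <<'E'
from h import *
s=manip.get_state();p,r=pose();print(s["q"],r.inv().apply(s["force"]),r.inv().apply(s["torque"]))
print("panel",Rp(YAW).inv().apply(p-P0))
P,q=onpanel(1.8,46.8,4,180);plan(P,q)
E
```

```text
time_s: 16.45
tcp_pos: [650.5, 230.2, 86.8]
eef_rot: [179.9, 35.1, 172.0]
force: [-0.8, 0.3, -2.4]
finger_gap: 0.43
finger_force: 25.0
[-59.59  33.7   32.1  119.75  55.2    7.75  -7.51] [2.02 0.17 1.48] [-0.04  0.89  0.08]
panel [ 1.74 47.4   8.95]
n 1 row turn [0.09 0.07 0.03] shift cm [-0.01 -0.06  0.49] | total turn [0.09 0.07 0.03] shift cm [-0.01 -0.06  0.49]
```

```bash
python3 -m crank '[[0,0,0,0,0,0.2,3],[0,0,0,0,0,0.2,3],[0,0,0,0,0,0,3]]'
python3 - <<'E'
from h import *
s=manip.get_state();p,r=pose();print(s["q"],r.inv().apply(s["force"]),r.inv().apply(s["torque"]))
print("panel",Rp(YAW).inv().apply(p-P0))
E
```

```text
time_s: 16.75
tcp_pos: [652.8, 229.9, 83.7]
eef_rot: [179.9, 35.1, 172.0]
force: [0.5, -0.6, -1.4]
finger_gap: 0.435
finger_force: 25.0
[-59.15  34.09  31.79 119.59  56.95   7.54  -9.25] [ 0.33 -0.51  1.51] [-0.1   0.82  0.07]
panel [ 1.82 47.49  5.13]
```

```bash
python3 -m crank '[[0,0,0,0,0,0,5.5],[0,0,0,0,0,0,5.5],[0,0,0,0,0,0,5.5],[0,0,0,0,0,-2,5.5],[0,0,0,0,0,-3,5.5],[0,0,0,0,0,-3,0],[0,0,0,0,0,-2,0],[0,0,0,0,0,0,0]]'
python3 - <<'E'
from h import *
s=manip.get_state();p,r=pose();print(s["q"])
print("panel",Rp(YAW).inv().apply(p-P0))
import cv2
a=manip.camera("scene");b=manip.camera("top")
z=lambda m,x,y:cv2.resize((255*(m[y:y+100,x:x+90,::-1]/255.)**.6).astype(np.uint8),None,fx=4.4,fy=5,interpolation=cv2.INTER_CUBIC)
cv2.imwrite("pics/i1.png",np.hstack([z(a,225,130),z(b,195,140)]))
E
```

```text
time_s: 17.55
tcp_pos: [595.6, 238.9, 168.2]
eef_rot: [179.6, 35.2, 171.9]
force: [0.5, 1.1, 0.6]
finger_gap: 0.389
finger_force: 0.0
[-59.55  20.41  23.27 121.5   50.62  22.12  -1.96]
panel [  2.79  48.46 107.5 ]
```

View pics/i1.png

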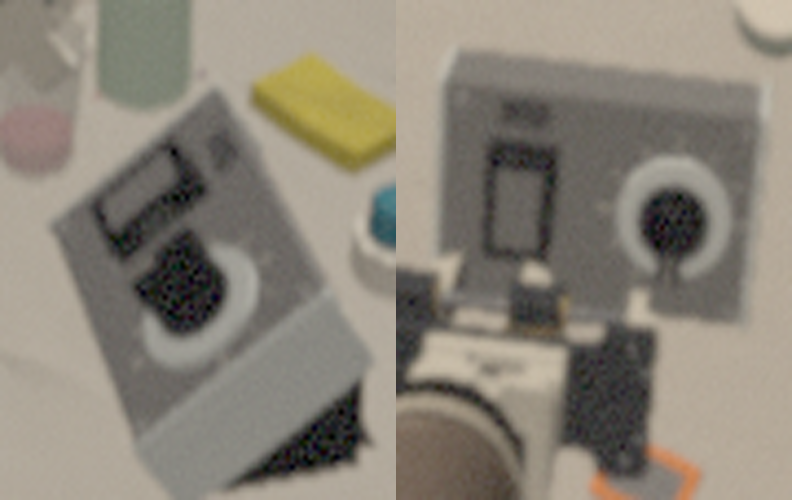

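```bash
cat >> h.py <<'E'
def pushpose(z,x=-8): return onpanel(x,47.2,z)[0], R.from_euler("z",YAW,degrees=True)*R.from_euler("y",-30,degrees=True)*R.from_euler("z",180,degrees=True)*FL
def rep():
    s=manip.get_state();p,r=pose();print(s["q"],"F panel",Rp(YAW).inv().apply(s["force"]),"panel",Rp(YAW).inv().apply(p-P0),"gap",s["finger_gap"])
E
python3 - <<'E'
from h import *
plan(*pushpose(30),4)
E
```

```text
n 4 row turn [ 0.05  1.28 -0.  ] shift cm [ 0.19 -0.02  1.9 ] | total turn [ 0.18  5.11 -0.  ] shift cm [ 1.02 -0.07  7.55]
```

```bash
python3 -m crank '[[0,1.3,0,0.2,0,1.9,0],[0,1.3,0,0.2,0,1.9,0],[0,1.3,0,0.2,0,1.9,0],[0,1.3,0,0.2,0,1.9,0],[0,0,0,0,0,0,0],[0,0,0,0,0,0,0]]' 20
python3 - <<'E'
from h import *
rep();plan(*pushpose(17),1)
E
```

```text
time_s: 18.25
tcp_pos: [630.3, 232.1, 96.7]
eef_rot: [-180.0, 29.8, 172.0]
force: [0.1, -0.3, -0.3]
finger_gap: 0.003
finger_force: 0.0
[-48.19  28.7   16.67 117.    43.44  17.54   7.26] F panel [-0.07 -0.27 -0.32] panel [-9.26 46.49 28.7 ] gap 0.0031739404404168823
n 1 row turn [-0.01 -0.15  0.02] shift cm [-0.23  0.07  1.15] | total turn [-0.01 -0.15  0.02] shift cm [-0.23  0.07  1.15]
```

```bash
python3 -m crank '[[0,0,0,-0.2,0.1,0.6,0],[0,0,0,-0.05,0,0.5,0],[0,0,0,-0.03,0,0.3,0],[0,0,0,-0.03,0,0.3,0],[0,0,0,0,0,0,0]]' 20
python3 - <<'E'
from h import *
rep();plan(*pushpose(0),1)
E
```

```text
time_s: 18.75
tcp_pos: [641.5, 233.0, 84.6]
eef_rot: [179.9, 29.9, 172.1]
force: [-0.2, 0.5, 3.1]
finger_gap: 0.006
finger_force: 0.8
[-47.69  30.58  17.13 116.19  43.81  15.97   7.05] F panel [1.57 0.43 2.68] panel [-7.2  48.96 12.5 ] gap 0.005913234503114454
n 1 row turn [ 0.14 -0.11  0.05] shift cm [-0.03 -0.18  1.25] | total turn [ 0.14 -0.11  0.05] shift cm [-0.03 -0.18  1.25]
```

```bash
python3 -m crank '[[0,0,0,-0.02,-0.05,0.25,0],[0,0,0,-0.02,-0.05,0.25,0],[0,0,0,-0.02,-0.05,0.25,0],[0,0,0,-0.02,0,0.25,0],[0,0,0,0,0,0,0]]'
python3 - <<'E'
from h import *
rep();plan(*pushpose(0),1)
E
```

```text
time_s: 19.25
tcp_pos: [647.0, 231.8, 76.5]
eef_rot: [179.8, 29.9, 172.1]
force: [-1.5, 3.7, 4.1]
finger_gap: 0.004
finger_force: 2.0
[-47.47  31.69  17.62 115.96  44.23  14.75   6.75] F panel [0.64 3.48 4.5 ] panel [-7.2  48.56  2.6 ] gap 0.004051962737358704
n 1 row turn [ 0.24 -0.1   0.07] shift cm [ 0.06 -0.14  0.27] | total turn [ 0.24 -0.1   0.07] shift cm [ 0.06 -0.14  0.27]
```

```bash
python3 -m crank '[[0,0,0,0,0,0.2,0],[0,0,0,0,0,0.2,0],[0,0,0,0,0,0,0]]'
python3 - <<'E'
from h import *
rep()
E
```

```text
time_s: 19.55
tcp_pos: [648.4, 232.0, 74.6]
eef_rot: [179.7, 29.9, 172.1]
force: [-21.3, 2.9, 29.3]
finger_gap: 0.005
finger_force: 17.9
[-47.52  31.96  17.82 115.92  44.37  14.41   6.56] F panel [-0.82 -0.05 36.39] panel [-7.2  48.89  0.33] gap 0.004728033797178247
```

```bash
python3 -m crank '[[0,0,0,0,0,-1,0],[0,0,0,0,0,-3,0],[0,0,0,0.5,0,-4.5,0],[0,0,0,1,0,-4.5,0],[0,0,0,1.5,0,-4.5,0],[0,0,0,1.5,0,-4.5,0],[0,0,0,0,0,0,0]]'
python3 - <<'E'
from h import *
rep()
import cv2
a=np.mean([manip.camera("scene").astype(float) for _ in range(6)],0);b=np.mean([manip.camera("top").astype(float) for _ in range(6)],0)
z=lambda m,x,y:cv2.resize((255*(m[y:y+75,x:x+66,::-1]/255.)**.6).astype(np.uint8),None,fx=6,fy=6,interpolation=cv2.INTER_CUBIC)
cv2.imwrite("pics/i2.png",np.hstack([z(a,230,140),z(b,200,145)]))
E
```

```text
time_s: 20.25
tcp_pos: [499.5, 252.2, 244.8]
eef_rot: [179.6, 30.0, 172.1]
force: [0.4, 0.8, -0.6]
finger_gap: 0.005
finger_force: 0.0
[-56.6    7.38   9.2  120.15  36.94  40.41   8.45] F panel [-0.1   0.84 -0.69] panel [-32.71  48.2  225.91] gap 0.005183605109560808
```

View pics/i2.png

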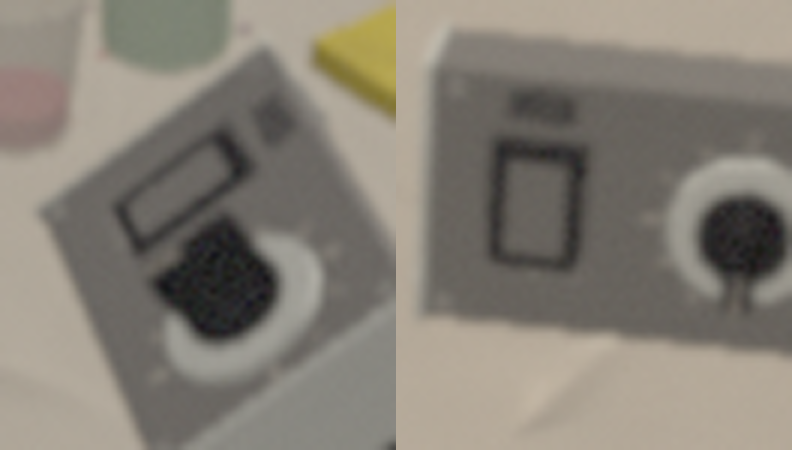

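```bash
python3 -c "
from rig import manip
print(manip.hand_in())"
```

```text
the job is handed in; nothing more can be done
None
```

I turned the knob to its anticlockwise stop, pressed the battery pack into the recess until it hit a hard stop (about 36 N), where it looks flush in both camera views, and handed the job in at about 21 s; the judge's result was not reported, and I did not re-measure the pots and cup.

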